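Bring up the bench laser and hold its shutter open

ROBOT

A 7-joint arm with a two-finger parallel gripper is mounted at the origin on the work surface. World frame = base frame: x ahead of the robot, y to its left, z up, the work surface at z = 0. Lengths are in m, angles in rad, forces in N, time in s.
With the tool pointing down it reaches from about 0.4 to 0.85 m from the base axis. Payload 4.4 kg.
Tool frame: the origin (TCP) lies midway between the tips of the shut fingers; the grasp point (between the pads) lies 19 mm behind it; z points along the fingers, y is the direction in which the jaws open and shut (so a half turn about z gives the same grasp; the last joint's range is limited). The gripper opens to 94 mm and grips with 3 to 60 N. Pads are 16 mm wide; open, the fingers measure 119 mm over their backs; the gripper's body (75 mm by 177 mm) begins 78 mm behind the grasp point.
Start: joints at [1.071, 0.628, 0.038, 1.517, -0.027, 0.996, -0.02], TCP at [0.273, -0.59, 0.205] pointing down, gripper open.
Joint ranges: [-3.06, 3.06], [-0.37, 2.12], [-1.25, 1.32], [0.18, 2.47], [-1.1, 4.24], [0.23, 1.98], [-2.94, 2.94]. Speed limits (rad/s): [2.57, 2.57, 3.14, 3.14, 3.14, 3.14, 3.14].

INTERFACE

Orientations are given as a unit quaternion [x, y, z, w].
In Python, from cell import monitor, vision, r, nets gives the robot as it stands. The module is installed in compiled form; this text tells all that it offers.
- The arm moves only by the tool servo_tool, never from a script. Its argument "steps" is a list of rows, each a list of 5 numbers: the opening, from 0 (shut) to 1 (fully open), then the shift along the world's x, y, z in m, then the turn about the world's z in rad. A call has exactly 8 rows; each row shifts and turns the commanded pose from where the row before left it; what a row does not reach is not made up. A row lasts 1/12 s, in which the tool goes at most 41.7 mm and 7.16 degrees, less where a joint would pass 70% of its speed; a pose out of reach is approached as far as the arm can. A call is refused whole if a number of a shift passes 0.0417 or a number of a turn 0.125, either way. A call with a gripper value outside its range is refused whole. The fingers move at their own pace and stop on an object; "newtons" is the grip in N (left out, the last holds). Time passes only in rows, so rows that do not move let the fingers close, or fill a call up. It gives the time, the measured TCP pose, the force and the opening at its end, in the units of the state.
- monitor.state(): the state, without advancing time (a new reading comes with each control period).
- vision.camera(name): name is "scene" or "top" or "wrist"; returns a dict with "frame" (480x640x3 uint8, red, green, blue), "mtx" (3x3 intrinsics, pixels), "R" (3x3) and "t" (3): a world point X has camera coordinates R X + t. Camera axes: x right, y down, z forward; pixel columns grow to the right and rows downward; lengths in m; the calibration is good to about 2 mm. A picture is of the moment at which its call begins. There is no depth.
- r.job_done(): hands the job in, once; it reports no verdict.
Trained networks look in the newest picture that a camera, given by its name, has taken for a name from the list of things; names that differ only in an ending like _2 or _b are one class to them, and where a whole thing is asked for, a point or a joint stands for the part that bears it (a point fixed in the world has none). Each returns a list of dicts, best first, with "conf" (0 to 1); they miss things now and then, are a little off and sometimes report something else, mostly with a low value. They report only what shows in the picture. A call takes as long as a camera call. They do not tell look-alikes from the thing itself.
- nets.silhouettes(camera, name): "pixels" (480x640 bool, what is visible of it) and "point" ([column, row] in pixels, amid what is visible of it).
The state is a dict: "clock": time; "joint_pos": joint angles; "joint_velocities": joint speeds; "effort": joint torques, N m; "ee_pos": TCP position; "tcp_rot": TCP orientation; "wrist_force": force on the tool from outside, world axes, zero at the start; "moment": the same for the moment, N m; "finger_gap": opening from 0.0 (shut) to 1.0 (fully open).
Only numpy, scipy, OpenCV 4.12 (cv2) and the standard library are available. Lean on these libraries where they do the work, as an engineer would, in place of code of your own. Each camera call takes 0.05 s, during which the arm holds its last target. There are 200 camera calls.

TASK

Start the laser: with closed fingers, push down the raised end of the rocker on the power supply so that it tips fully over, then press the large round enable button on the interlock box until it is fully home (it stays down), then press the bar key on the shutter hand control fully down and finish while still holding it down there. Only touch and press: do not lift or shift the hand control, leave the small round button alone and do not disturb the lens, screwdriver or case.

Things in the scene. Friction and masses are not known exactly. Their poses are not given: they have to be found in the camera images.
- supply: laser power supply, a fixed painted-grey metal box 140 x 120 x 60 mm (its x, y, z) with one large black rocker in the middle of its lid. Origin at the centre of its underside, on the bench; z up. The rocker's hinge runs along the box's y axis, 68 mm above the bench at the centre of the lid. A bare steel bezel round the rocker stands 5 mm above the lid (65 mm above the bench)
- rocker (a joint): angle of the rocker in rad: 0 = off (its +x end, the end with a thin light line, stands high), 0.36 = fully tipped over to on (the +x end low). Off it starts between 0 and 0.05. It is a flat see-saw plate 60 mm long (box x) and 30 mm wide, its face 7 mm above the hinge. It stays where it is left, and turns against friction of 0.03 N m (2 to 4 N pressed well out towards the end)
- rocker_high_end (a point): point on the rocker's face near its raised end, 23 mm from the hinge (7 mm short of the end), about 79 mm above the bench when off and 71 mm when fully on: the place to press down. It moves with the rocker; its z axis is the box's, up, when off
- interlock: interlock box, a fixed pale bare-metal box 110 x 130 x 55 mm (its x, y, z) with two round black push buttons on its lid, a large one at y = +30 mm and a small one at y = -34 mm. Origin at the centre of its underside, on the bench; z up
- enable (a joint): travel of the large enable button in m: 0 = up, 0.007 = fully home. It latches: it stays where it is pushed to, resisting with about 3 N (5 to 6 N when pushed briskly)
- enable_top (a point): centre of the top of the large enable button, 40 mm in diameter, 79 mm above the bench when up, 72 mm when home; its steel collar, 54 mm in diameter, ends 65 mm above the bench
- lamptest (a joint): travel of the small lamp-test button in m: 0 = up, 0.005 = down; springs back. Not to be pressed
- lamptest_top (a point): centre of the top of the small lamp-test button, 18 mm in diameter, 77 mm above the bench, 64 mm from the enable button; to be left alone
- pendant: shutter hand control, a loose grey plastic box 120 x 64 x 38 mm (its x, y, z), about 0.7 kg, lying flat on the bench with one black bar key in the middle of its top. Origin at the centre of its underside; z up. Must stay where it lies
- key (a joint): travel of the shutter key in m: 0 = up, 0.006 = fully down. A spring pushes it up: 1.5 N to start, about 5 N when fully down; it rises as soon as it is let go
- key_top (a point): centre of the top of the shutter key, a bar 52 x 24 mm (long along the hand control's x), 52 mm above the bench when up, 46 mm when down; the thin steel frame round it ends 41 mm above the bench
- lens: bystander: a lens in a black ring 42 mm across on a steel post with a round foot 52 mm across, 110 mm tall in all, loose. Origin at the centre of its underside
- driver: bystander: a screwdriver 160 mm long lying on the bench along its x axis, loose. Origin at its underside
- case: bystander: a pale plastic optics case with a round dark-blue inlay, 55 x 55 x 22 mm, loose. Origin at the centre of its underside
Mind the look-alikes: they are no part of the job. Leave any green or orange look-alike of the interlock alone.

How it is judged:
By the outcome, as a careful person would: the job done as asked, in the order asked, and still so for the second after the job is handed in, while the arm keeps its last pose, push and grip.
It also fails if it takes over 42 s, if anything falls off the work surface, if the arm or the gripper's body presses on something with over 40 N, if the wrist force passes 120 N, or if a joint passes its speed limit or range.

## Working session

There is one attempt and no reset: what is moved stays moved. The work goes in short steps, Python scripts to look and compute and a tool call to move; the robot and the scene stay as the last step left them, time stands still between calls to the robot, and variables do not carry over. Pictures are saved under pics/ and viewed, about 8 in all and at most 12, crops included, and the job is handed in when it is done.

Besides the shell and the picture viewer there is one more tool, called after ">>>" as a command line: name --pt "numbers of a row" for each row, then --argument value for the rest. servo_tool: Moves the arm, as the interface text tells. Its arguments: {"type":"object","properties":{"steps":{"type":"array","items":{"type":"array","items":{"type":"number"}}},"newtons":{"type":"number"}},"required":["steps"]}

```bash
mkdir -p pics; cat > h.py <<'E'
import numpy as np, cv2
from cell import monitor, vision, r, nets
def cam(n,save=None):
    c=vision.camera(n)
    if save: cv2.imwrite('pics/'+save,c['frame'][:,:,::-1])
    return c
def back(c,px,z):
    K,R,t=map(np.array,(c['mtx'],c['R'],c['t']))
    d=R.T@np.linalg.solve(K,[px[0],px[1],1]); o=-R.T@t
    return o+d*(z-o[2])/d[2]
def proj(c,X):
    p=np.array(c['mtx'])@(np.array(c['R'])@np.array(X)+c['t']); return p[:2]/p[2]
E
python3 - <<'E'
from h import *
np.set_printoptions(precision=3,suppress=True)
print(monitor.state())
Z=dict(rocker_high_end=.078,enable_top=.079,lamptest_top=.077,key_top=.052,supply=.06,interlock=.055,pendant=.038,lens=.1,driver=.02,case=.022)
ims=[]
for n in('top','scene'):
    c=cam(n,n+'1.png')
    for k,z in Z.items():
        for d in nets.silhouettes(n,k)[:3]:
            print(n,k,round(d['conf'],2),np.round(d['point']),int(d['pixels'].sum()),back(c,d['point'],z)[:2])
E
```

```text
{'clock': 0.0, 'joint_pos': array([ 1.071,  0.629,  0.038,  1.518, -0.027,  0.996, -0.02 ]), 'joint_velocities': array([ 0.001, -0.   , -0.   ,  0.001,  0.001,  0.   ,  0.001]), 'effort': array([  0.   , -54.972,   1.143, -18.663,  -0.052,   0.024,   0.   ]), 'ee_pos': array([ 0.273, -0.589,  0.205]), 'tcp_rot': array([ 0.977,  0.215, -0.   , -0.001]), 'wrist_force': array([-0.23 ,  0.722, -0.356]), 'moment': array([0.015, 0.054, 0.018]), 'finger_gap': 0.9994133561181452}
top rocker_high_end 0.76 [162. 248.] 515 [0.477 0.212]
top enable_top 0.78 [368. 229.] 341 [ 0.504 -0.182]
top enable_top 0.76 [372. 350.] 367 [ 0.273 -0.183]
top enable_top 0.73 [430. 117.] 318 [ 0.721 -0.308]
top lamptest_top 0.63 [398. 338.] 81 [ 0.293 -0.235]
top lamptest_top 0.58 [458. 105.] 91 [ 0.744 -0.365]
top key_top 0.79 [270. 206.] 350 [0.555 0.007]
top supply 0.91 [165. 246.] 4891 [0.479 0.211]
top interlock 0.68 [436. 120.] 3932 [ 0.719 -0.325]
top interlock 0.63 [478. 240.] 3858 [ 0.48  -0.404]
top interlock 0.61 [385. 338.] 3844 [ 0.29  -0.213]
top pendant 0.89 [270. 208.] 1939 [0.551 0.009]
top lens
[... 269 characters left out ...]
.] 267 [ 0.571 -0.03 ]
scene enable_top 0.87 [347. 370.] 560 [ 0.715 -0.313]
scene enable_top 0.82 [277. 272.] 335 [ 0.508 -0.196]
scene enable_top 0.81 [183. 229.] 275 [ 0.277 -0.195]
scene lamptest_top 0.7 [353. 411.] 155 [ 0.752 -0.366]
scene lamptest_top 0.59 [166. 370.] 129 [ 0.488 -0.451]
scene key_top 0.75 [349. 234.] 266 [ 0.552 -0.002]
scene supply 0.61 [363. 181.] 2460 [0.491 0.184]
scene interlock 0.71 [182. 258.] 3898 [ 0.315 -0.243]
scene interlock 0.66 [276. 300.] 4522 [ 0.531 -0.236]
scene interlock 0.6 [347. 407.] 7357 [ 0.737 -0.352]
scene lens 0.65 [440. 242.] 588 [0.737 0.017]
scene driver 0.89 [416. 341.] 776 [ 0.771 -0.163]
scene case 0.94 [264. 229.] 558 [ 0.368 -0.052]
```

View pics/top1.png

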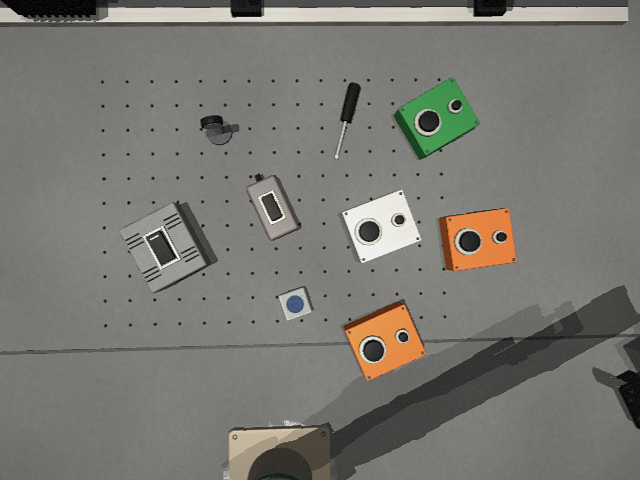

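View pics/scene1.png

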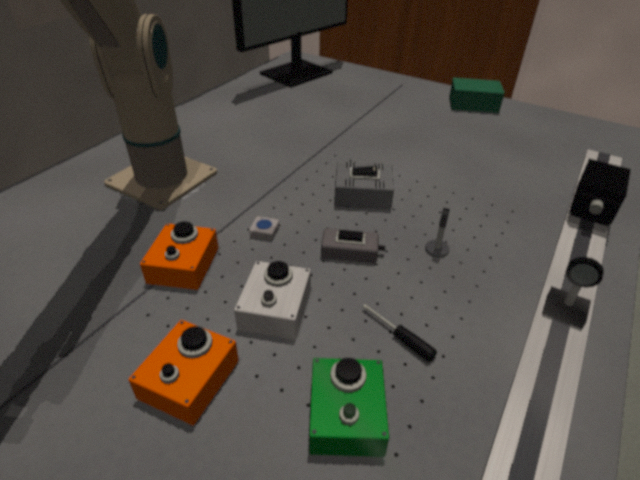

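Look-alikes for the interlock: green (436,118), orange (478,240), orange (385,340). The pale bare-metal one at (381,227) is the match, with its large button at (368,230). I'll check that in a close crop, along with the rocker's light line.

```bash
python3 - <<'E'
from h import *
np.set_printoptions(precision=4,suppress=True)
c=cam('top'); im=c['frame'][:,:,::-1]
cs=[cv2.resize(im[y-50:y+50,x-50:x+50],(400,400),interpolation=cv2.INTER_CUBIC) for x,y in((165,246),(381,227))]
cv2.imwrite('pics/crop1.png',np.hstack(cs))
for k in('supply','interlock','pendant','rocker_high_end','key_top'):
    for d in nets.silhouettes('top',k):
        if d['conf']<.3: continue
        m=d['pixels'].astype(np.uint8); z=dict(supply=.06,interlock=.055,pendant=.038,key_top=.052,rocker_high_end=.072)[k]
        pts=np.argwhere(m)[:,::-1]
        w=np.array([back(c,p,z)[:2] for p in pts],np.float32)
        print(k,d['point'],cv2.minAreaRect(w),w.mean(0))
E
```

```text
supply [164.4, 248.4] ((0.47889015078544617, 0.2122420221567154), (0.14184387028217316, 0.12948434054851532), 26.662294387817383) [0.4784 0.2128]
interlock [435.0, 118.1] ((0.7245076894760132, -0.32488906383514404), (0.11242702603340149, 0.1444852501153946), 29.86332130432129) [ 0.7244 -0.3251]
interlock [384.3, 340.9] ((0.28507888317108154, -0.21085496246814728), (0.12229172140359879, 0.13347332179546356), 22.32185935974121) [ 0.2854 -0.211 ]
interlock [379.2, 229.6] ((0.5106987953186035, -0.2090960443019867), (0.11102519184350967, 0.13704659044742584), 19.607057571411133) [ 0.5106 -0.2089]
interlock [478.3, 239.3] ((0.4812610447406769, -0.4024088978767395), (0.11122510582208633, 0.14607462286949158), 6.451813220977783) [ 0.4808 -0.403 ]
pendant [272.2, 209.0] ((0.5582044720649719, 0.008103691041469574), (0.13534606993198395, 0.06598743796348572), 23.13762092590332) [0.5538 0.0062]
rocker_high_end [161.2, 247.3] ((0.47756657004356384, 0.21729658544063568), (0.06022962927818298, 0.030747972428798676), 28.146570205688477) [0.4776 0.2174]
rocker_high_end [399.5, 217.1] ((0.5231475234031677, -0.24336464703083038), (0.011802030727267265, 0.011694409884512424), 88.91239929199219) [ 0.5231 -0.2434]
key_top [271.8, 209.2] ((0.5525251626968384, 0.005837906152009964), (0.049359388649463654, 0.02110810950398445), 25.396095275878906) [0.5523 0.0051]
```

View pics/crop1.png

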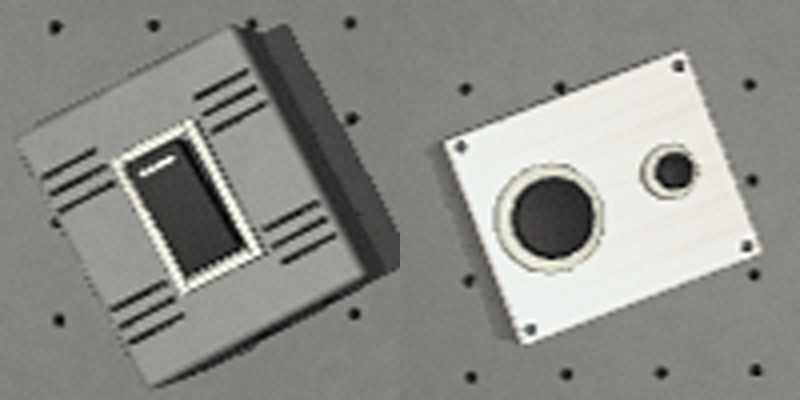

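Crop: the light line sits at the rocker's upper-left end, about (154,237) in the full image, so +x_box lies about 27° from world x. The high end is near (0.499, 0.224). The white box's large button is near (0.503, -0.181). The tool's x axis is at about 25°, so no turn is needed. Closing the fingers and travelling.

>>> servo_tool --pt "0 0.028 0.03 0" --pt "0 0.028 0.03 0" --pt "0 0.028 0.03 0" --pt "0 0.028 0.03 0" --pt "0 0.028 0.03 0" --pt "0 0.028 0.03 0" --pt "0 0.028 0.03 0" --pt "0 0.028 0.03 0"

```text
invalid input
```

>>> servo_tool --pt "0 0.028 0.03 0 0" --pt "0 0.028 0.03 0 0" --pt "0 0.028 0.03 0 0" --pt "0 0.028 0.03 0 0" --pt "0 0.028 0.03 0 0" --pt "0 0.028 0.03 0 0" --pt "0 0.028 0.03 0 0" --pt "0 0.028 0.03 0 0" --newtons 20

```text
clock: 2.07
ee_pos: [0.4984, -0.3482, 0.2057]
tcp_rot: [0.977, 0.215, 0.0, 0.0]
wrist_force: [-0.2, -0.7, 1.0]
finger_gap: 0.471
```

>>> servo_tool --pt "0 0 0.04 0 0" --pt "0 0 0.04 0 0" --pt "0 0 0.04 0 0" --pt "0 0 0.04 0 0" --pt "0 0 0.04 0 0" --pt "0 0 0.04 0 0" --pt "0 0 0.04 0 0" --pt "0 0 0.04 0 0"

```text
clock: 2.73
ee_pos: [0.4971, -0.0279, 0.2058]
tcp_rot: [0.977, 0.215, 0.0, 0.0]
wrist_force: [1.0, 0.1, -0.0]
finger_gap: 0.003
```

>>> servo_tool --pt "0 0 0.04 0 0" --pt "0 0 0.04 0 0" --pt "0 0 0.04 0 0" --pt "0 0 0.04 0 0" --pt "0 0 0.04 0 0" --pt "0 0 0.02 -0.03 0" --pt "0 0 0 -0.03 0" --pt "0 0 0 0 0"

```text
clock: 3.4
ee_pos: [0.4934, 0.1908, 0.1413]
tcp_rot: [0.976, 0.217, -0.004, 0.001]
wrist_force: [-1.5, -0.8, -0.1]
finger_gap: 0.008
```

```bash
python3 - <<'E'
from h import *
np.set_printoptions(precision=4,suppress=True)
s=monitor.state();print(s['ee_pos'],s['wrist_force'])
c=cam('wrist')
im=c['frame'][:,:,::-1].copy()
p=s['ee_pos'].copy()
for X,col in(((p[0],p[1],p[2]),(0,0,255)),((.499,.224,.079),(0,255,0)),((.4785,.2135,.075),(255,0,0))):
    u=proj(c,X);print(u);cv2.circle(im,tuple(int(v) for v in u),6,col,2)
for k,z in(('rocker_high_end',.075),('supply',.06)):
  for d in nets.silhouettes('wrist',k)[:1]:
    w=np.array([back(c,q,z)[:2] for q in np.argwhere(d['pixels'])[:,::-1]],np.float32)
    print(k,d['conf'],d['point'],cv2.minAreaRect(w))
cv2.imwrite('pics/w1.png',im)
E
```

```text
[0.4934 0.1908 0.1413] [-1.4646 -0.7688 -0.1402]
[315.7476 295.8078]
[271.818  229.0043]
[274.8407 262.3969]
rocker_high_end 0.75 [271.6, 259.2] ((0.47932571172714233, 0.2161121368408203), (0.05843953415751457, 0.030373191460967064), 27.891929626464844)
supply 0.74 [264.5, 227.4] ((0.4794170558452606, 0.21666628122329712), (0.13786770403385162, 0.11809895187616348), 26.617551803588867)
```

View pics/w1.png

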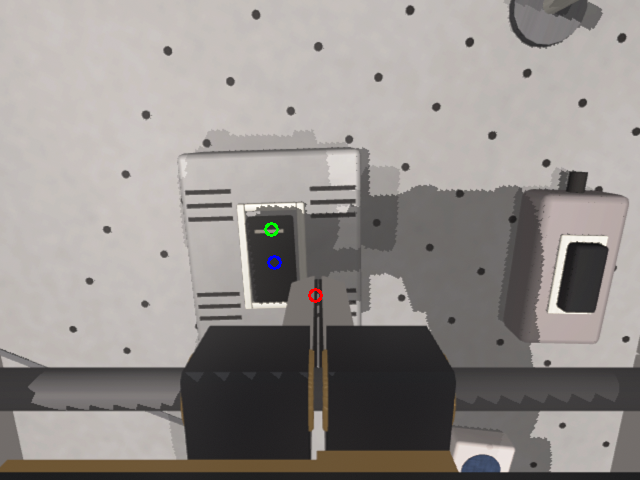

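Rocker centre is (0.479, 0.216) at 27°, and the green marker (272,229) falls on the light line at the high end. Target is (0.500, 0.227). Moving over it, then down.

>>> servo_tool --pt "0 0.0035 0.018 0 0" --pt "0 0.0035 0.018 0 0" --pt "0 0 0 -0.02 0" --pt "0 0 0 -0.02 0" --pt "0 0 0 -0.014 0" --pt "0 0 0 0 0" --pt "0 0 0 -0.004 0" --pt "0 0 0 0 0"

```text
clock: 4.22
ee_pos: [0.5055, 0.2259, 0.0887]
tcp_rot: [0.977, 0.215, 0.001, -0.0]
wrist_force: [-0.1, 0.4, 0.1]
finger_gap: 0.005
```

>>> servo_tool --pt "0 0 0 -0.002 0" --pt "0 0 0 -0.002 0" --pt "0 0 0 -0.002 0" --pt "0 0 0 -0.002 0" --pt "0 0 0 -0.002 0" --pt "0 0 0 -0.001 0" --pt "0 0 0 0 0" --pt "0 0 0 0 0"

```text
clock: 4.88
ee_pos: [0.5043, 0.2263, 0.0765]
tcp_rot: [0.977, 0.215, 0.0, -0.0]
wrist_force: [0.3, 0.0, 0.9]
finger_gap: 0.005
```

>>> servo_tool --pt "0 -0.003 -0.0005 -0.001 0" --pt "0 0 0 -0.001 0" --pt "0 0 0 -0.001 0" --pt "0 0 0 -0.001 0" --pt "0 0 0 -0.001 0" --pt "0 0 0 -0.0005 0" --pt "0 0 0 0 0" --pt "0 0 0 0 0"

```text
clock: 5.55
ee_pos: [0.5018, 0.2261, 0.0716]
tcp_rot: [0.977, 0.215, 0.001, -0.0]
wrist_force: [0.8, 0.9, 7.5]
finger_gap: 0.009
```

>>> servo_tool --pt "0 0 0 -0.001 0" --pt "0 0 0 -0.001 0" --pt "0 0 0 -0.0005 0" --pt "0 0 0 0 0" --pt "0 0 0 0 0" --pt "0 0 0 0 0" --pt "0 0 0 0 0" --pt "0 0 0 0 0"

```text
clock: 6.22
ee_pos: [0.502, 0.2261, 0.0711]
tcp_rot: [0.977, 0.215, 0.001, -0.0]
wrist_force: [-2.6, -1.2, 24.1]
finger_gap: 0.001
```

Hard stop: 24 N with only 0.5 mm more travel. Lifting and moving to the enable button.

>>> servo_tool --pt "0 0 0 0.03 0" --pt "0 0 0 0.04 0" --pt "0 0 -0.04 0 0" --pt "0 0 -0.04 0 0" --pt "0 0 -0.04 0 0" --pt "0 0 -0.04 0 0" --pt "0 0 -0.04 0 0" --pt "0 0 -0.04 0 0"

```text
clock: 6.88
ee_pos: [0.4993, -0.0161, 0.1379]
tcp_rot: [0.977, 0.215, -0.002, -0.0]
wrist_force: [0.2, -0.3, -0.2]
finger_gap: 0.006
```

>>> servo_tool --pt "0 0 -0.04 0 0" --pt "0 0 -0.04 0 0" --pt "0 0 -0.04 0 0" --pt "0 0 -0.04 0 0" --pt "0 0 0 0 0" --pt "0 0 0 0 0" --pt "0 0 0 0 0" --pt "0 0 0 0 0"

```text
clock: 7.55
ee_pos: [0.5007, -0.1723, 0.1381]
tcp_rot: [0.976, 0.216, -0.001, -0.001]
wrist_force: [0.8, 0.6, 0.2]
finger_gap: 0.008
```

```bash
python3 - <<'E'
from h import *
np.set_printoptions(precision=4,suppress=True)
s=monitor.state();print(s['clock'],s['ee_pos'],s['wrist_force'])
t=cam('top')['frame'][196:296,115:215,::-1]
t=cv2.resize(t,(380,380),interpolation=cv2.INTER_CUBIC)
c=cam('wrist'); im=c['frame'][:,:,::-1].copy()
for X,col in((s['ee_pos'],(0,0,255)),((.5025,-.181,.079),(0,255,0))):
    u=proj(c,X);cv2.circle(im,tuple(int(v) for v in u),6,col,2)
for d in nets.silhouettes('wrist','enable_top')[:3]:
    print(d['conf'],d['point'],d['pixels'].sum(),back(c,d['point'],.079))
w=cv2.resize(im,(420,315)); w=cv2.copyMakeBorder(w,0,65,0,0,cv2.BORDER_CONSTANT)
cv2.imwrite('pics/w2.png',np.hstack([t,w]))
E
```

```text
7.55 [ 0.5007 -0.1723  0.1381] [0.7941 0.5841 0.2062]
0.97 [335.5, 261.0] 2491 [ 0.5058 -0.1831  0.079 ]
0.76 [568.9, 421.3] 1085 [ 0.4695 -0.3817  0.079 ]
```

View pics/w2.png

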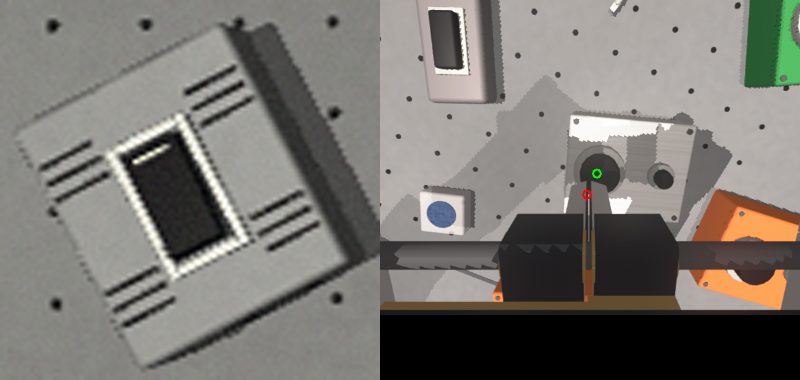

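The rocker's line end now sits lower and closer to the bezel, so it has tipped. The wrist view shows the pale box with its large button under the green marker at about (0.504, -0.182). Pressing it.

>>> servo_tool --pt "0 0.003 -0.01 0 0" --pt "0 0 0 -0.02 0" --pt "0 0 0 -0.02 0" --pt "0 0 0 -0.013 0" --pt "0 0 0 0 0" --pt "0 0 0 -0.002 0" --pt "0 0 0 -0.002 0" --pt "0 0 0 0 0"

```text
clock: 8.37
ee_pos: [0.5049, -0.1845, 0.082]
tcp_rot: [0.977, 0.215, 0.001, 0.0]
wrist_force: [0.1, -0.2, -0.3]
finger_gap: 0.007
```

>>> servo_tool --pt "0 0 0 -0.0015 0" --pt "0 0 0 -0.0015 0" --pt "0 0 0 -0.0015 0" --pt "0 0 0 -0.0015 0" --pt "0 0 0 -0.001 0" --pt "0 0 0 -0.001 0" --pt "0 0 0 0 0" --pt "0 0 0 0 0"

```text
clock: 9.03
ee_pos: [0.5047, -0.1844, 0.0735]
tcp_rot: [0.977, 0.215, 0.0, 0.0]
wrist_force: [0.3, -0.6, 1.4]
finger_gap: 0.005
```

>>> servo_tool --pt "0 0 0 -0.001 0" --pt "0 0 0 -0.001 0" --pt "0 0 0 -0.001 0" --pt "0 0 0 -0.0005 0" --pt "0 0 0 0 0" --pt "0 0 0 0 0" --pt "0 0 0 0 0" --pt "0 0 0 0 0"

```text
clock: 9.7
ee_pos: [0.5048, -0.1845, 0.0719]
tcp_rot: [0.977, 0.215, 0.001, 0.0]
wrist_force: [-2.2, 0.5, 18.4]
finger_gap: 0.007
```

Enable is home: z = 71.9 mm and a solid 18 N stop. Next, the key.

>>> servo_tool --pt "0 0 0 0.03 0" --pt "0 0 0 0.03 0" --pt "0 0.008 0.035 0 0" --pt "0 0.008 0.035 0 0" --pt "0 0.008 0.035 0 0" --pt "0 0.008 0.035 0 0" --pt "0 0.008 0.03 0 0" --pt "0 0 0 0 0"

```text
clock: 10.37
ee_pos: [0.5449, -0.0054, 0.1295]
tcp_rot: [0.975, 0.22, 0.0, -0.002]
wrist_force: [-0.2, 0.3, 0.2]
finger_gap: 0.001
```

```bash
python3 - <<'E'
from h import *
np.set_printoptions(precision=4,suppress=True)
s=monitor.state();print(s['clock'],s['ee_pos'],s['wrist_force'])
cc=cam('scene');sc=cc['frame'][150:330,200:420,::-1]
for d in nets.silhouettes('scene','key_top')[:1]: print(back(cc,d['point'],.050))
sc=cv2.resize(sc,(380,311),interpolation=cv2.INTER_CUBIC)
c=cam('wrist'); im=c['frame'][:,:,::-1].copy()
for X,col in((s['ee_pos'],(0,0,255)),((.5525,.006,.052),(0,255,0))):
    u=proj(c,X);cv2.circle(im,tuple(int(v) for v in u),6,col,2)
for k,z in(('key_top',.052),('pendant',.038)):
  for d in nets.silhouettes('wrist',k)[:1]:
    w=np.array([back(c,q,z)[:2] for q in np.argwhere(d['pixels'])[:,::-1]],np.float32)
    print(k,d['conf'],d['point'],back(c,d['point'],z),cv2.minAreaRect(w))
w=cv2.resize(im,(415,311))
cv2.imwrite('pics/w3.png',np.hstack([sc,w]))
E
```

```text
10.3667 [ 0.5449 -0.0054  0.1295] [-0.1849  0.2728  0.1883]
[ 0.5591 -0.0056  0.05  ]
key_top 0.62 [296.7, 224.4] [0.5554 0.0072 0.052 ] ((0.554351806640625, 0.004739481955766678), (0.05283624306321144, 0.025218995288014412), 22.517505645751953)
pendant 0.98 [298.2, 208.2] [0.5633 0.0104 0.038 ] ((0.5606503486633301, 0.007593806833028793), (0.13101626932621002, 0.0630808025598526), 23.769351959228516)
```

View pics/w3.png

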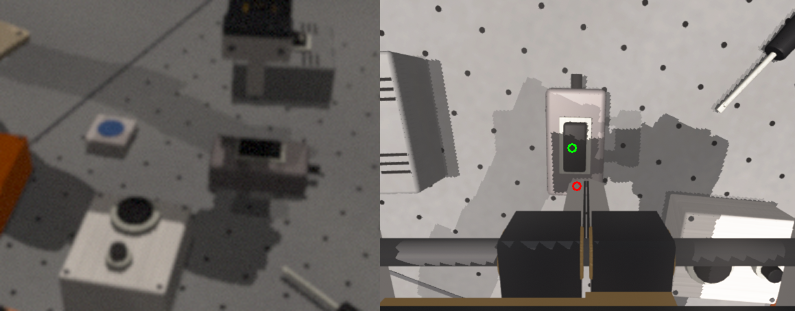

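Scene crop: the enable button stands low. Wrist view: the key is at about (0.554, 0.006), near the green marker. Descending, with a stop above the key.

>>> servo_tool --pt "0 0.008 0.01 0 0" --pt "0 0 0 -0.02 0" --pt "0 0 0 -0.02 0" --pt "0 0 0 -0.02 0" --pt "0 0 0 -0.008 0" --pt "0 0 0 0 0" --pt "0 0 0 0 0" --pt "0 0 0 0 0"

```text
clock: 11.28
ee_pos: [0.5531, -0.0045, 0.0629]
tcp_rot: [0.977, 0.215, 0.001, 0.0]
wrist_force: [0.3, -0.1, -0.1]
finger_gap: 0.005
```

>>> servo_tool --pt "0 0.001 0.005 0 0" --pt "0 0 0.005 0 0" --pt "0 0 0 0 0" --pt "0 0 0 -0.003 0" --pt "0 0 0 -0.003 0" --pt "0 0 0 -0.002 0" --pt "0 0 0 0 0" --pt "0 0 0 0 0"

```text
clock: 11.95
ee_pos: [0.553, 0.0055, 0.0537]
tcp_rot: [0.977, 0.215, -0.0, -0.0]
wrist_force: [0.1, 0.5, -1.0]
finger_gap: 0.007
```

>>> servo_tool --pt "0 0 0 -0.001 0" --pt "0 0 0 -0.001 0" --pt "0 0 0 -0.001 0" --pt "0 0 0 -0.001 0" --pt "0 0 0 -0.001 0" --pt "0 0 0 -0.001 0" --pt "0 0 0 0 0" --pt "0 0 0 0 0"

```text
clock: 12.62
ee_pos: [0.5534, 0.0056, 0.0481]
tcp_rot: [0.977, 0.215, 0.0, 0.0]
wrist_force: [-0.3, -0.8, 3.3]
finger_gap: 0.004
```

>>> servo_tool --pt "0 0 0 -0.001 0" --pt "0 0 0 -0.001 0" --pt "0 0 0 -0.001 0" --pt "0 0 0 -0.0005 0" --pt "0 0 0 0 0" --pt "0 0 0 0 0" --pt "0 0 0 0 0" --pt "0 0 0 0 0"

```text
clock: 13.28
ee_pos: [0.5534, 0.0056, 0.046]
tcp_rot: [0.977, 0.215, 0.0, 0.0]
wrist_force: [-3.8, -1.2, 18.7]
finger_gap: 0.007
```

The key is on its stop (46.0 mm, 18.7 N). One last look before handing in.

```bash
python3 - <<'E'
from h import *
s=monitor.state();print(s['clock'],s['ee_pos'],s['wrist_force'])
a=cam('scene','s9.png')['frame'][130:370,120:440,::-1]
cv2.imwrite('pics/s9c.png',cv2.resize(a,(800,600),interpolation=cv2.INTER_CUBIC))
E
```

```text
13.2833 [0.55344266 0.00561546 0.04603097] [-3.76759326 -1.24876979 18.68627893]
```

View pics/s9c.png

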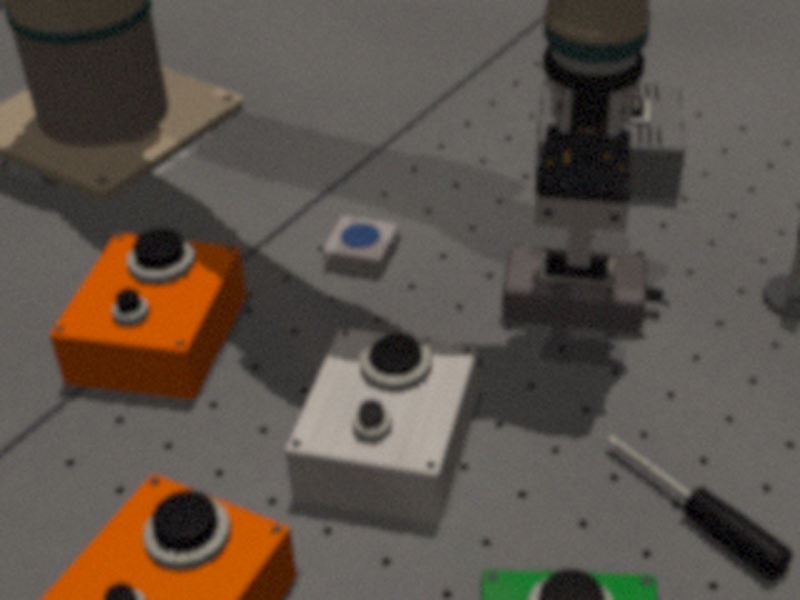

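The closed fingers are on the middle of the key. The pale box's enable button stands lower than those on the orange boxes. The pendant, case and screwdriver have not moved.

```bash
python3 -c "
from h import *
print(r.job_done())"
```

```text
the job is handed in; nothing more can be done
None
```

The laser start sequence is done and handed in at about 13.3 s, with the arm still holding the shutter key down. The hand-in gave no verdict.

| Step | Where it stopped | Stop force |
|---|---|---|
| Rocker pushed over at its raised end | 71.1 mm | 24 N |
| Enable button on the pale interlock box | 71.9 mm | 18 N |
| Shutter key, held down | 46.0 mm | 18.7 N |

- **Rocker:** a later top view showed the light-line end down towards the bezel. I judged that by eye and did not measure the angle.
- **Enable button:** the last scene picture shows it lower than the buttons on the orange look-alikes.
- **Surroundings:** by eye in that picture, the hand control, case and screwdriver looked undisturbed. The lens was mostly outside the final crop and I did not check it again, but the arm never went near it. I did not touch the small button or the look-alikes.
- **Disagreements:** the scene camera's positions for the enable button and key were about 1 cm off those from the top and wrist cameras. I used the top and wrist values, and the contact heights matched the description.
- **Refused call:** my first move call had rows of 4 numbers and was refused. Nothing moved.

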